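Draw the bottom cassette from the gravity dispenser and dock it

TASK

Draw the bottom sample cassette, whose blue end already stands out of the dispenser's mouth, clear of the tower onto the delivery tongue, so that the four above it stay in the tower and sink straight down by one place. Then lay it on the dock's rail, blue end towards the orange block, and push it in gently until you feel the block fully home against its end stop. Let go of it there, and leave the dispenser's other cassettes and the things lying about alone.

Things in the scene. Friction and masses are not known exactly. Their poses are not given: they have to be found in the camera images.
- dispenser: Fixed gravity dispenser: clear-walled tower, 73 mm wide in x, y = -72 to 72 mm, top 148 mm above the bench (lean the tool away from it by about 30 degrees for a grasp at the mouth), on a foot plate 100 x 160 x 8 mm. Origin on the bench under the tower's centre; y points out of the mouth, z up. Inside 65 x 134 mm, floor 30 mm above the bench. Below 52 mm the side walls end at y = 39 mm.
- dispenser_mouth (a point): Middle of the mouth at floor height (30 mm above the bench), in the outer face of the two gate posts (dispenser y = 72 mm; posts 5 mm thick, 22 mm wide, outer edges at x = +-36.5 mm). Their lower edges are 52 mm above the bench: one 16 mm cassette passes with 6 mm spare. Axes as the dispenser.
- tongue_end (a point): End of the delivery tongue: top face, 30 mm above the bench, dispenser y = 205 mm. The tongue runs there from the mouth, 36 mm wide, 8 mm thick; a cassette rests on it with 12 mm standing over at each side, free for fingers. Beneath its end lies a rubber foot 60 x 30 x 4 mm. Axes as the dispenser.
- cassette_1: Bottom cassette: flat white box 60 (x) x 130 (y) x 16 (z) mm, its last 24 mm at +y blue; about 0.13 kg. Origin: centre of its underside, z up, y towards the blue end. At the start it lies on the tower's floor, blue end 33 to 43 mm out of the mouth, the other four resting on it; friction resists the pull by a few newtons.
- cassette_2: Cassette number 2 from below in the tower, like cassette_1 in shape, size and axes (60 x 130 x 16 mm, origin at the centre of its underside). It sits centred in the tower at the start, underside 46 mm above the bench; after the draw it should lie level at 30 mm.
- cassette_3: Cassette number 3 from below in the tower, like cassette_1 in shape, size and axes (60 x 130 x 16 mm, origin at the centre of its underside). It sits centred in the tower at the start, underside 62 mm above the bench; after the draw it should lie level at 46 mm.
- cassette_4: Cassette number 4 from below in the tower, like cassette_1 in shape, size and axes (60 x 130 x 16 mm, origin at the centre of its underside). It sits centred in the tower at the start, underside 78 mm above the bench; after the draw it should lie level at 62 mm.
- cassette_5: Cassette number 5 from below in the tower, like cassette_1 in shape, size and axes (60 x 130 x 16 mm, origin at the centre of its underside). It sits centred in the tower at the start, underside 94 mm above the bench; after the draw it should lie level at 78 mm.
- dock: Fixed dock. Origin on the bench under the centre of a docked cassette; y points in the docking direction, z up. A rail 36 mm wide, top 30 mm above the bench, runs from y = -102 to 95 mm and carries the cassette, blue end first (cassette y along dock y). A grey end wall 52 mm high stands at y = 95 to 107 mm.
- dock_entry (a point): Middle of the entry between the black side guides, at rail height (30 mm), dock y = 28 mm. The guides are 66 mm apart, run from here to y = 108 mm, top 44 mm above the bench; flared lips reach to y = 15 mm (about 76 mm apart). They enclose the blue end's sides: hold the cassette near or behind its middle. Axes as the dock.
- dock_seat (a point): Point on the rail top (30 mm above the bench) where the underside centre of the fully docked cassette lies: dock x = 0, y = 0. Same axes as the dock.
- block (a joint): Orange contact block (54 x 10 x 18 mm) sliding along the dock's y between the guides, in m: 0 = standing 20 mm out, 0.020 = fully home against its rigid end stop. It starts at 0 to 0.008, gives way at about 4 N and stays where it is pushed; then the stop is hard (do not press with over 60 N).
- block_face (a point): Middle of the orange block's face that the blue end pushes, 40.5 mm above the bench; at dock y = 45 mm + joint value (65 mm when home).
- tape_clear: Bystander: a roll of tan tape, 96 mm across, 48 mm high, lying flat on the bench; origin at the centre of its underside.
- screwdriver: Bystander: yellow-handled screwdriver, 149 x 17 x 17 mm, lying on the bench along its x; origin at the middle of its underside.
- dish_1: Bystander: open aluminium dish, 64 mm across, 21 mm high, on the bench; origin at the centre of its underside.
Things that resemble listed ones, but are neither listed nor needed, are in the scene too. What is shaped like the cassette_1 but turquoise is not meant.

How it is judged:
By the outcome, as a careful person would: the job done as asked, in the order asked, and still so for the second after the job is handed in, with the robot touching nothing.
It also fails if it takes over 58 s, if anything falls off the work surface, if the arm or the gripper's body presses on something with over 40 N, if the wrist force passes 120 N, or if a joint passes its speed limit or range.

ROBOT

A 7-joint arm with a two-finger parallel gripper is mounted at the origin on a cart in front of the work surface, level with it; the furniture and walls round the work are solid. World frame = base frame: x ahead of the robot, y to its left, z up, the work surface at z = 0. Lengths are in m, angles in rad, forces in N, time in s.
With the tool pointing down it reaches from about 0.4 to 0.925 m from the base axis. Payload 4.1 kg.
Tool frame: the origin (TCP) lies at the very end of the fingers, on their centre line; the grasp point (between the pads) lies 19 mm behind it; z points along the fingers, x is the direction in which the jaws open and shut, and the axes are right-handed (so a half turn about z gives the same grasp; the last joint's range is limited). The gripper opens to 85 mm and grips with 20 to 120 N. Pads are 22 mm wide; open, the fingers measure 114 mm over their backs; the gripper's body (76 mm by 85 mm) begins 54 mm behind the grasp point. The pads swing forward as they close: fully open they stand 13 mm farther back than shut.
Start: joints at [-1.264, 0.398, 0.045, 1.537, -0.019, 1.207, -0.051], TCP at [0.257, 0.597, 0.231] pointing down, gripper open.
Joint ranges: [-2.82, 2.82], [-0.49, 2.23], [-1.37, 1.46], [0, 2.46], [-1.36, 4.5], [0.23, 2], [-2.94, 2.94]. Speed limits (rad/s): [2.57, 2.57, 3.14, 3.14, 3.14, 3.14, 3.14].

INTERFACE

Orientations are given as a unit quaternion [x, y, z, w].
In Python, from cell import ctrl, viewer gives the robot as it stands. The module is installed in compiled form; this text tells all that it offers.
- The arm moves only by the shell command python3 -m jog 'ROWS' [FORCE]. ROWS is a JSON object of lists of equal length, an entry for each row: "delta_pos": the shift along the tool's x, y, z in mm, a list of three; "spin": the turn about the tool's z in rad; "claw": the finger opening in mm, from 0 to 85.4. A call has 1 to 8 rows; each row shifts and turns the commanded pose from where the row before left it, along the tool's axes as they then stand; what a row does not reach is not made up. A row lasts 1/8 s, in which the tool goes at most 62.5 mm and 10.7 degrees, less where a joint would pass 70% of its speed; a pose out of reach is approached as far as the arm can. A call with a gripper value outside its range is refused whole. The fingers move at their own pace and stop on an object; FORCE is the grip in N (left out, the last holds). Time passes only in rows, so rows that do not move let the fingers close. It gives the time, the measured TCP pose, the force and the opening at its end, in the units of the state.
- ctrl.state(): the state, without advancing time (a new reading comes with each control period).
- viewer.snapshot(name): name is "side" or "top" or "wrist"; returns a dict with "img" (384x512x3 uint8, red, green, blue), "depth" (384x512 float32, m along the optical axis (not along the pixel's ray), 0 where there is no reading), "intrinsics" (3x3 intrinsics, pixels), "R" (3x3) and "t" (3): a world point X has camera coordinates R X + t. Camera axes: x right, y down, z forward; pixel columns grow to the right and rows downward; lengths in m; the calibration is good to about 2 mm. A picture is of the moment at which its call begins.
- ctrl.close_job(): hands the job in, once; it reports no verdict.
The state is a dict: "clock": time; "q": joint angles; "joint_velocities": joint speeds; "effort": joint torques, N m; "ee_pos": TCP position; "tool_rot": TCP orientation; "ft_force": force on the tool from outside, world axes, zero at the start; "torque": the same for the moment, N m; "gripper_width": finger opening in m.
Only numpy, scipy, OpenCV 4.12 (cv2) and the standard library are available. Lean on these libraries where they do the work, as an engineer would, in place of code of your own. Each camera call takes 0.05 s, during which the arm holds its last target. There are 200 camera calls.

## Working session

There is one attempt and no reset: what is moved stays moved. The work goes in short steps, Python scripts to look and compute and a shell command to move; the robot and the scene stay as the last step left them, time stands still between calls to the robot, and variables do not carry over. Pictures are saved under pics/ and viewed, about 8 in all and at most 12, crops included, and the job is handed in when it is done.

```bash
mkdir -p pics
cat > h.py <<'E'
import numpy as np, cv2
from cell import ctrl, viewer
from scipy.spatial.transform import Rotation as Ro
def snap(n):
    s=viewer.snapshot(n); return s
def pts(s):
    d=s["depth"]; K=s["intrinsics"]; v,u=np.mgrid[:d.shape[0],:d.shape[1]]
    c=np.stack([(u-K[0,2])/K[0,0]*d,(v-K[1,2])/K[1,1]*d,d],-1)
    P=(c-s["t"])@s["R"]; P[d==0]=np.nan; return P
def save(s,f,crop=None,k=1):
    im=s["img"][...,::-1]
    if crop: x0,y0,x1,y1=crop; im=im[y0:y1,x0:x1]
    cv2.imwrite("pics/"+f,cv2.resize(im,None,fx=k,fy=k,interpolation=cv2.INTER_CUBIC))
E
python3 - <<'E'
from h import *
import pickle
a=snap("top");b=snap("side");pickle.dump((a,b),open("s0.pkl","wb"))
im=np.hstack([a["img"],b["img"]])
save(a,"top.png",None,1.5);save(b,"side.png",None,1.5)
st=ctrl.state();print(st)
for s in(a,b):print(-s["R"].T@s["t"],s["R"][2])
E
```

```text
{'clock': 0.1, 'q': array([-1.26401317,  0.39915321,  0.04506801,  1.53773664, -0.01872629,
        1.20687607, -0.05072997]), 'joint_velocities': array([-2.57973054e-04, -1.45728906e-03,  4.11719405e-05, -1.91815162e-03,
        5.65911305e-04,  1.08851167e-03, -9.64709504e-04]), 'effort': array([ 3.23944754e-03, -4.76261687e+01,  1.36970166e+00, -2.54948920e+01,
        1.19588463e-02,  5.09776524e-03,  7.97584846e-06]), 'ee_pos': array([0.25634789, 0.59671313, 0.23035296]), 'tool_rot': array([ 8.35073994e-01,  5.50136945e-01, -6.99178574e-04,  5.26964916e-04]), 'ft_force': array([0.45286943, 0.20055878, 0.74770017]), 'torque': array([0.02832382, 0.05169025, 0.00517631]), 'gripper_width': 0.08509864434108513}
[ 0.44475111 -0.01622101  1.09932683] [ 0.07444357  0.02240455 -0.99697352]
[ 0.2756599  -0.79387396  0.40216244] [ 0.28351599  0.88728189 -0.36379875]
```

View pics/top.png

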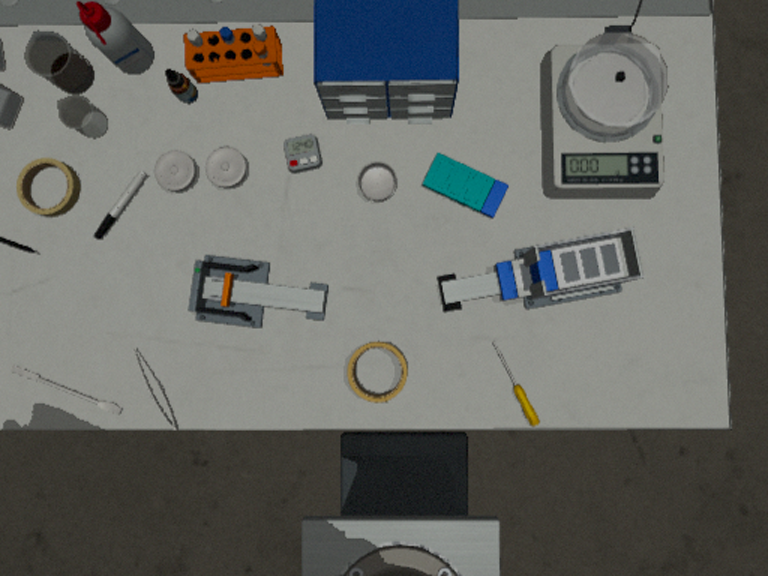

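View pics/side.png

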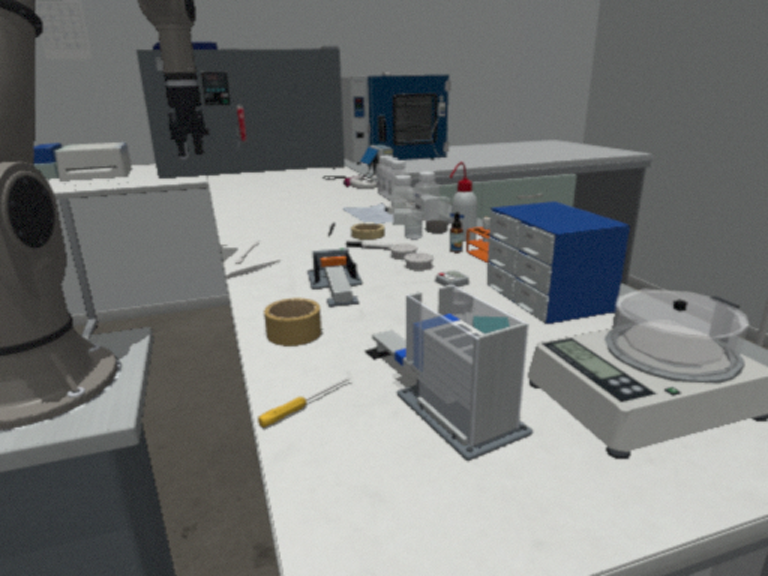

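The top view shows the dispenser at (570,265), with its mouth facing left. The cassette_1 blue end is at about (508,281) and the tongue end at (445,292). The dock is at (240,290), with its rail running to the right to (325,300). The turquoise lookalike at (465,185) is not the one meant. I'll measure next.

```bash
cat > m.py <<'E'
from h import *
import pickle
a,b=pickle.load(open("s0.pkl","rb"))
P=pts(a); im=a["img"].astype(int); hsv=cv2.cvtColor(a["img"],cv2.COLOR_RGB2HSV)
z=P[...,2]
def rect(m,name):
    p=P[m][:,:2]; r=cv2.minAreaRect((p*1000).astype(np.float32)); print(name,m.sum(),np.round(r[0],1),np.round(r[1],1),round(r[2],2),"z",np.round(np.nanmedian(z[m])*1000,1))
    d=p-p.mean(0); _,_,V=np.linalg.svd(d,full_matrices=False); print("   mean",np.round(p.mean(0)*1000,1),"axis deg from +y (ccw):",np.degrees(np.arctan2(-V[0,0],V[0,1])) )
def box(u0,v0,u1,v1):
    m=np.zeros(z.shape,bool); m[v0:v1,u0:u1]=1; return m
H,S,V=hsv[...,0],hsv[...,1],hsv[...,2]
blue=(H>100)&(H<125)&(S>120)
rail=box(158,180,220,215)&(abs(z-.030)<.005)&(S<60)
rect(rail,"rail")
tong=box(288,175,332,212)&(abs(z-.030)<.005)
rect(tong,"tongue")
rect(box(325,165,350,205)&blue&(abs(z-.046)<.006),"blue1")
rect(box(350,160,425,200)&(abs(z-.110)<.006),"c5 top")
rect(box(350,160,372,200)&blue&(abs(z-.110)<.008),"c5 blue")
rect(box(140,170,165,210)&(H<14)&(S>150),"block")
rect(box(120,165,220,220)&(abs(z-.044)<.004)&(V<70),"guides")
rect(box(120,165,140,220)&(abs(z-.052)<.004),"wall")
rect(box(345,145,430,210)&(abs(z-.008)<.004),"dfoot")
rect(box(120,165,182,222)&(abs(z-.008)<.004),"dockfoot")
rect(box(340,145,430,205)&(z>.135)&(z<.16),"tower top")
E
python3 m.py
```

```text
rail 852 [496.2 191.3] [142.1  61.4] 83.45 z 29.7
   mean [508.3 189.5] axis deg from +y (ccw): 172.5844470534362
tongue 550 [ 520.4 -116.6] [36.  90.6] 10.11 z 29.8
   mean [ 520.3 -115.9] axis deg from +y (ccw): 11.13181685433196
blue1 254 [ 531.3 -172.2] [58.9 24.6] 9.72 z 45.7
   mean [ 531.2 -172.2] axis deg from +y (ccw): 99.83374051418728
c5 top 1627 [ 547.1 -271.6] [ 71.8 141. ] 9.69 z 109.7
   mean [ 548.5 -275.1] axis deg from +y (ccw): -171.61793494033367
c5 blue 259 [ 539.3 -219.4] [59.5 29.1] 8.75 z 109.6
   mean [ 539.6 -222.3] axis deg from +y (ccw): 100.83933142586189
block 36 [519.  272.3] [10.3 50.6] 82.76 z 43.2
   mean [518.2 270.9] axis deg from +y (ccw): 81.21382428261988
guides 251 [518.8 277. ] [82.4 89.5] 84.47 z 43.8
   mean [518.6 281.4] axis deg from +y (ccw): 81.01977858510992
wall 165 [524.4 320.3] [13.3 80. ] 83.51 z 51.8
   mean [524.5 320.2] axis deg from +y (ccw): 82.2400445614927
dfoot 353 [ 557.6 -298.7] [205.2 157.9] 89.62 z 7.6
   mean [ 519.5 -271.1] axis deg from +y (ccw): -5.108303251822585
dockfoot 863 [520.3 275.6] [141.4 138. ] 87.5 z 7.7
   mean [515.4 267.1] axis deg from +y (ccw): 82.04600472142972
tower top 474 [ 548.7 -273.8] [ 73.1 145.1] 10.18 z 147.1
   mean [ 551.8 -282.4] axis deg from +y (ccw): 9.722086909248945
```

```bash
cat >> h.py <<'E'
def go(x,y,z,ang):
    """needed tool-frame shift (mm) after spin, and spin(rad), to put TCP at x,y,z mm with jaw axis at ang deg"""
    st=ctrl.state(); R=Ro.from_quat(st["tool_rot"]).as_matrix(); p=np.array(st["ee_pos"])*1000
    a=np.degrees(np.arctan2(R[1,0],R[0,0])); d=(a-ang+90)%180-90
    D=np.array([x,y,z])-p; R2=R@Ro.from_euler("z",d,degrees=True).as_matrix()
    print("t %.2f p"%st["clock"],p.round(1),"ang %.2f"%a,"F",st["ft_force"].round(1),"w %.1f"%(st["gripper_width"]*1000),"tilt %.2f"%np.degrees(np.arccos(-R[2,2])))
    print("  spin %.3f"%np.radians(d),"then shift",(R2.T@D).round(1)," | shift without spin",(R.T@D).round(1))
D0=np.array([548.7,-273.8]);DA=10.0
def disp(x,y): a=np.radians(DA); return D0+x*np.array([np.cos(a),np.sin(a)])+y*np.array([-np.sin(a),np.cos(a)])
E
python3 -m jog '{"delta_pos":[[-44,41,0],[-44,41,0],[-44,41,0],[-44,41,0],[-44,41,0],[-44,41,0],[-44,41,0],[-44,41,0]],"spin":[0,0,0,0,0,0,0,0],"claw":[85,85,85,85,85,85,85,85]}' 40
python3 - <<'E'
from h import *
go(*disp(0,125),231,10)
import pickle
a,b=pickle.load(open("s0.pkl","rb")); P=pts(a);z=P[...,2]
S=cv2.cvtColor(a["img"],cv2.COLOR_RGB2HSV)[...,1]
for nm,lo,hi,xr in(("rail",125,205,(480,535)),("tongue",-150,-85,(490,550))):
    m=(abs(z-.03)<.004)&(P[...,1]*1000>lo)&(P[...,1]*1000<hi)&(P[...,0]*1000>xr[0])&(P[...,0]*1000<xr[1])
    X=P[m]*1000
    ys=[];xs=[]
    for y in np.arange(lo,hi,8):
        q=X[(X[:,1]>=y)&(X[:,1]<y+8)]
        ys.append(y+4);xs.append((np.percentile(q[:,0],2)+np.percentile(q[:,0],98))/2)
    c=np.polyfit(ys,xs,1);print(nm,"slope deg",np.degrees(np.arctan(c[0])),"x at y=0:",c[1],"resid",np.std(np.polyval(c,ys)-xs), "ymin/max",X[:,1].min(),X[:,1].max())
E
```

```text
clock: 1.1
ee_pos: [0.4192, 0.1424, 0.2312]
tool_rot: [0.835, 0.55, 0.0, -0.0]
ft_force: [1.5, -0.2, 0.3]
gripper_width: 0.0854
t 1.10 p [419.2 142.4 231.2] ang 66.77 F [ 1.5 -0.2  0.3] w 85.4 tilt 0.03
  spin 0.991 then shift [5.530e+01 3.074e+02 1.000e-01]  | shift without spin [-2.268e+02  2.147e+02  1.000e-01]
rail slope deg 6.922405279544678 x at y=0: 485.3048160392352 resid 0.5893370698908317 ymin/max 125.004166206548 204.9501080266324Traceback (most recent call last):
  File "<stdin>", line 12, in <module>
    return _quantile_unchecked(
        a, q, axis, out, overwrite_input, method, keepdims, weights)
    return _ureduce(a,
                    func=_quantile_ureduce_func,
    ...<5 lines>...
                    overwrite_input=overwrite_input,
                    method=method)
    r = func(a, **kwargs)
    result = _quantile(arr,
                       quantiles=q,
    ...<2 lines>...
                       out=out,
                       weights=wgt)
    slices_having_nans = np.isnan(arr[-1, ...])
                                  ~~~^^^^^^^^^
IndexError: index -1 is out of bounds for axis 0 with size 0
```

```bash
cat >> h.py <<'E'
K0=np.array([512.0,220.1]);KA=-6.95
def dock(x,y): a=np.radians(KA); return K0+x*np.array([np.cos(a),np.sin(a)])+y*np.array([-np.sin(a),np.cos(a)])
E
python3 -m jog '{"delta_pos":[[-45,43,0],[-45,43,0],[-45,43,0],[-45,43,0],[-46,43,0],[0,0,0],[0,0,0],[0,0,0]],"spin":[0,0,0,0,0,0.18,0.18,0.18],"claw":[85,85,85,85,85,85,85,85]}' 40
python3 -m jog '{"delta_pos":[[0,0,0],[0,0,0],[0,0,0],[0,0,0]],"spin":[0.18,0.18,0.09,0],"claw":[85,85,85,85]}' 40
python3 - <<'E'
from h import *
go(*disp(0,120),100,10)
s=snap("wrist");save(s,"w1.png",None,1.5)
import pickle;pickle.dump(s,open("w1.pkl","wb"))
P=pts(s)*1000;hsv=cv2.cvtColor(s["img"],cv2.COLOR_RGB2HSV);H,S=hsv[...,0],hsv[...,1]
m=(H>100)&(H<125)&(S>120)&(abs(P[...,2]-46)<5)
p=P[m][:,:2].astype(np.float32);print(m.sum(),cv2.minAreaRect(p))
for q in(disp(0,205),):print("pred tongue end",q)
print("cam",-s["R"].T@s["t"],s["R"][2])
m=(abs(P[...,2]-30)<4)&(P[...,1]>-170)&(P[...,1]<-60)&(abs(P[...,0]-520)<45)
print("tongue",m.sum(),cv2.minAreaRect(P[m][:,:2].astype(np.float32)))
E
```

```text
clock: 2.1
ee_pos: [0.5268, -0.1479, 0.2308]
tool_rot: [0.953, 0.304, -0.0, -0.0]
ft_force: [-0.3, 0.4, -0.3]
gripper_width: 0.0849
clock: 2.6
ee_pos: [0.5269, -0.1474, 0.2309]
tool_rot: [0.996, 0.088, -0.0, -0.0]
ft_force: [-0.2, 0.5, -0.4]
gripper_width: 0.0847
t 2.60 p [ 526.9 -147.4  230.9] ang 10.11 F [-0.2  0.5 -0.4] w 84.7 tilt 0.05
  spin 0.002 then shift [ -0.4   8.3 130.9]  | shift without spin [ -0.4   8.2 130.9]
1182 ((534.258544921875, -184.48947143554688), (59.446571350097656, 50.820281982421875), 10.580711364746094)
pred tongue end [513.10212358 -71.91441063]
cam [ 0.51498323 -0.08235663  0.3723609 ] [ 0.0456806  -0.2576904  -0.96514711]
tongue 2838 ((521.94775390625, -115.8063735961914), (55.2569465637207, 90.55768585205078), 10.674449920654297)
```

View pics/w1.png

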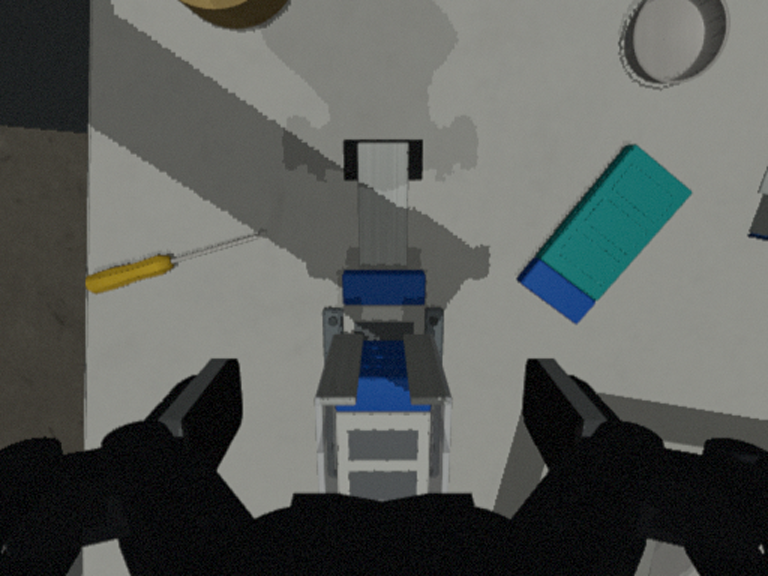

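Wrist view: the cassette_1 blue end is at (384,287), with its front edge at about y=115.5 in the dispenser frame. The tongue is at (383,200) and clear on both sides, and the turquoise lookalike at (605,235) is well off to the side. Since the tool can't tilt with these moves, I'll grip only the tip of the blue end so that the gripper's body clears the tower.

```bash
python3 -m jog '{"delta_pos":[[0,9,0],[0,0,40],[0,0,45],[0,0,45],[0,0,0]],"spin":[0,0,0,0,0],"claw":[85,85,85,85,85]}' 40
python3 - <<'E'
from h import *
go(*disp(0.5,119),18,10)
E
```

```text
clock: 3.28
ee_pos: [0.526, -0.1564, 0.0985]
tool_rot: [0.996, 0.087, -0.004, -0.001]
ft_force: [0.3, -0.2, 0.7]
gripper_width: 0.0854
t 3.27 p [ 526.  -156.4   98.5] ang 10.01 F [ 0.3 -0.2  0.7] w 85.4 tilt 0.41
  spin 0.000 then shift [ 3.   0.7 80.5]  | shift without spin [ 3.   0.7 80.5]
```

```bash
python3 -m jog '{"delta_pos":[[2,-1,15],[0,0,15],[0,0,10],[0,0,10],[0,0,10],[0,0,0]],"spin":[0,0,0,0,0,0],"claw":[85,85,85,85,85,85]}' 40
python3 - <<'E'
from h import *
go(*disp(0.5,119),18,10)
s=snap("side");save(s,"s2.png",(210,150,390,320),4)
E
```

```text
clock: 4.03
ee_pos: [0.53, -0.155, 0.0405]
tool_rot: [0.996, 0.087, -0.001, -0.0]
ft_force: [-0.2, -0.6, 0.1]
gripper_width: 0.0853
t 4.03 p [ 530.  -155.    40.5] ang 10.03 F [-0.2 -0.6  0.1] w 85.3 tilt 0.09
  spin 0.001 then shift [-1.7  1.2 22.5]  | shift without spin [-1.7  1.2 22.5]
```

View pics/s2.png

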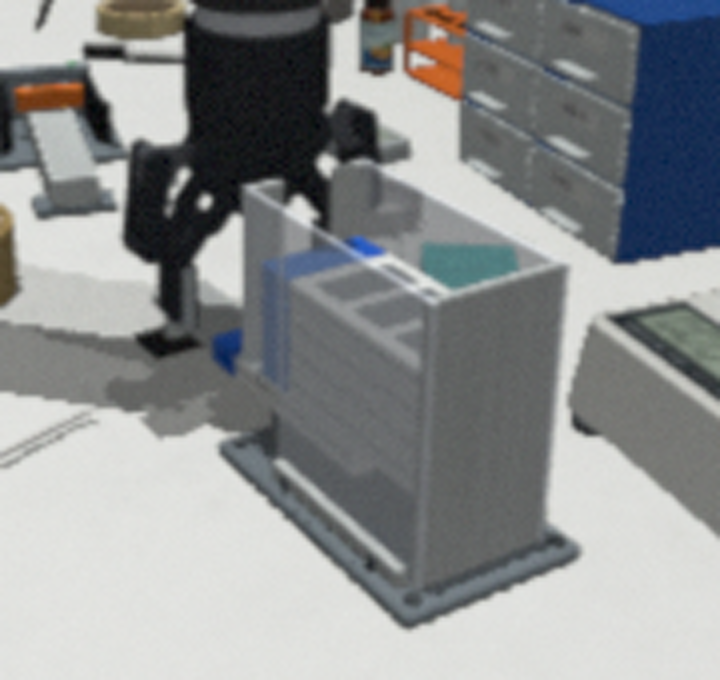

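The side crop shows the gripper at (255,150), clear of the tower face at x≈250, with the finger at (180,300) beside the blue end at (228,350). I'll go down to the grasp height and close.

```bash
python3 -m jog '{"delta_pos":[[-1,1,8],[0,0,8],[0,0,6],[0,0,0],[0,0,0],[0,0,0],[0,0,0],[0,0,0]],"spin":[0,0,0,0,0,0,0,0],"claw":[85,85,85,75,65,55,50,50]}' 40
python3 - <<'E'
from h import *
go(*disp(0.5,119),18,10)
E
```

```text
clock: 5.08
ee_pos: [0.53, -0.1565, 0.0198]
tool_rot: [0.996, 0.087, 0.0, -0.0]
ft_force: [-1.4, 0.9, 5.5]
gripper_width: 0.0589
t 5.08 p [ 530.  -156.5   19.8] ang 10.02 F [-1.4  0.9  5.5] w 58.9 tilt 0.04
  spin 0.000 then shift [-1.5 -0.2  1.8]  | shift without spin [-1.5 -0.2  1.8]
```

```bash
python3 -m jog '{"delta_pos":[[0,0,0],[0,0,0],[0,-3,0],[0,-4,0],[0,-5,0],[0,-6,0],[0,-6,0],[0,-6,0]],"spin":[0,0,0,0,0,0,0,0],"claw":[50,50,50,50,50,50,50,50]}' 50
python3 - <<'E'
from h import *
go(*disp(0.5,149),18,10)
s=snap("wrist");save(s,"w2.png",(100,60,420,384),2)
E
```

```text
clock: 6.08
ee_pos: [0.5254, -0.1305, 0.0199]
tool_rot: [0.996, 0.087, 0.001, 0.003]
ft_force: [0.8, -8.6, 0.3]
gripper_width: 0.0585
t 6.08 p [ 525.4 -130.5   19.9] ang 9.94 F [ 0.8 -8.6  0.3] w 58.5 tilt 0.39
  spin -0.001 then shift [-1.5 -3.9  1.9]  | shift without spin [-1.5 -3.9  1.9]
```

View pics/w2.png

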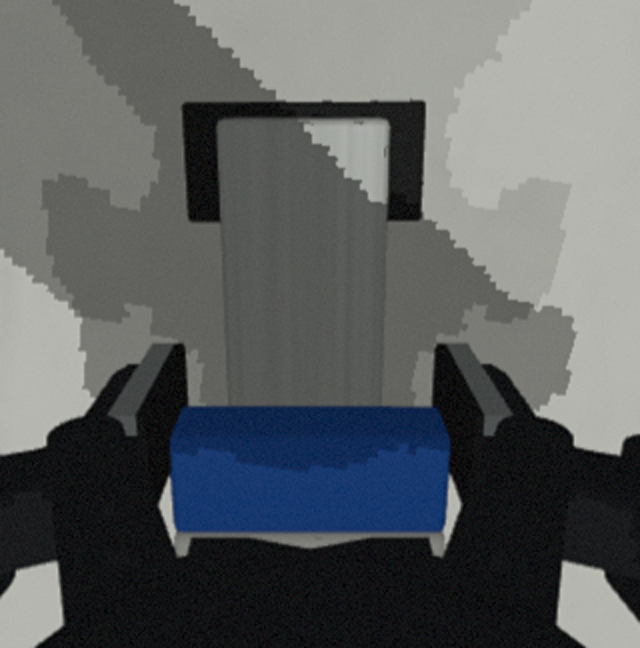

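The wrist crop shows the blue end (310,470) held square between the pads and moving along the tongue, with an 8.6 N pull. I'll continue the draw.

```bash
python3 -m jog '{"delta_pos":[[0,-6,0],[0,-6,0],[0,-6,0],[0,-6,0],[0,-6,0],[0,-6,0],[0,-6,0],[0,-6,0]],"spin":[0,0,0,0,0,0,0,0],"claw":[50,50,50,50,50,50,50,50]}' 50
python3 -m jog '{"delta_pos":[[0,-6,0],[0,-6,0],[0,-6,0],[0,-4,0],[0,0,0],[0,0,0]],"spin":[0,0,0,0,0,0],"claw":[50,50,50,50,50,50]}' 50
python3 - <<'E'
from h import *
go(*disp(0.5,219),18,10)
s=snap("side");save(s,"s3.png",(190,160,360,320),4)
E
```

```text
clock: 7.12
ee_pos: [0.5171, -0.08, 0.0199]
tool_rot: [0.996, 0.087, 0.001, 0.001]
ft_force: [0.7, -5.3, 5.3]
gripper_width: 0.0583
clock: 7.88
ee_pos: [0.5131, -0.057, 0.0198]
tool_rot: [0.996, 0.088, 0.001, -0.0]
ft_force: [0.5, -1.5, 6.0]
gripper_width: 0.0583
t 7.88 p [513.1 -57.   19.8] ang 10.07 F [ 0.5 -1.5  6. ] w 58.3 tilt 0.09
  spin 0.001 then shift [-2.1  0.7  1.8]  | shift without spin [-2.1  0.7  1.8]
```

View pics/s3.png

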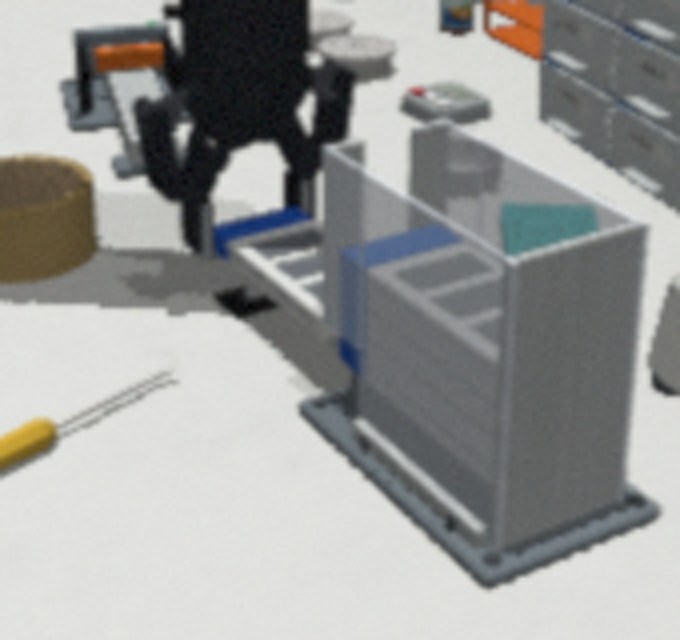

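The draw worked. The four remaining cassettes have sunk, their blue ends at (352,330), and cassette_1 lies on the tongue outside the posts. I'll open, slide back along its sides and regrip just behind its middle.

```bash
python3 -m jog '{"delta_pos":[[0,0,0],[0,0,0],[0,0,0],[0,0,0],[-1,20,0],[-1,25,0],[0,25,0],[0,13,0]],"spin":[0,0,0,0,0,0,0,0],"claw":[70,80,85,85,85,85,85,85]}' 50
python3 - <<'E'
from h import *
go(*disp(0.5,136),18,10)
s=snap("top");P=pts(s)*1000;hsv=cv2.cvtColor(s["img"],cv2.COLOR_RGB2HSV);H,S=hsv[...,0],hsv[...,1]
m=(H>100)&(H<125)&(S>120)&(P[...,1]>-110)&(P[...,1]<0)&(P[...,0]<600)&(P[...,0]>450)&(abs(P[...,2]-46)<8)
r=cv2.minAreaRect(P[m][:,:2].astype(np.float32));print(m.sum(),r)
d=np.array(r[0])-D0;a=np.radians(DA);print("blue in disp x,y",d@[np.cos(a),np.sin(a)],d@[-np.sin(a),np.cos(a)])
E
```

```text
clock: 8.93
ee_pos: [0.5248, -0.1414, 0.0193]
tool_rot: [0.996, 0.087, 0.0, 0.0]
ft_force: [-0.7, 0.0, -0.2]
gripper_width: 0.0848
t 8.93 p [ 524.8 -141.4   19.3] ang 9.94 F [-0.7  0.  -0.2] w 84.8 tilt 0.02
  spin -0.001 then shift [ 1.  -1.4  1.3]  | shift without spin [ 1.  -1.4  1.3]
229 ((515.0850219726562, -73.32475280761719), (58.978546142578125, 23.493494033813477), 10.053848266601562)
blue in disp x,y 1.707870363621482 203.26675739885965
```

```bash
python3 -m jog '{"delta_pos":[[1.5,0,0],[0,0,0],[0,0,0],[0,0,0],[0,0,0],[0,0,0],[0,0,0],[0,0,0]],"spin":[0,0,0,0,0,0,0,0],"claw":[75,65,55,50,50,50,50,50]}' 50
python3 -m jog '{"delta_pos":[[0,-4,-3],[0,-4,-6],[0,0,-10],[0,0,-10],[0,0,-10],[0,0,0]],"spin":[0,0,0,0,0,0],"claw":[50,50,50,50,50,50]}' 50
python3 - <<'E'
from h import *
s=snap("top");P=pts(s)*1000;hsv=cv2.cvtColor(s["img"],cv2.COLOR_RGB2HSV);H,S=hsv[...,0],hsv[...,1]
m=(H>100)&(H<125)&(S>120)&(P[...,1]>-110)&(P[...,1]<0)&(P[...,0]<600)&(P[...,0]>450)&(P[...,2]>20)
r=cv2.minAreaRect(P[m][:,:2].astype(np.float32));print(m.sum(),r,"z",np.percentile(P[m][:,2],[5,50,95]))
go(*dock(0,-75),59,KA)
st=ctrl.state();R=Ro.from_quat(st["tool_rot"]).as_matrix()
print("blue rel TCP in tool",R.T@(np.array([r[0][0],r[0][1],0])-np.array(st["ee_pos"])*1000))
E
```

```text
clock: 9.98
ee_pos: [0.5265, -0.1395, 0.0194]
tool_rot: [0.996, 0.087, 0.0, -0.0]
ft_force: [0.7, 2.9, 3.8]
gripper_width: 0.0589
clock: 10.72
ee_pos: [0.5257, -0.1321, 0.0594]
tool_rot: [0.996, 0.087, 0.001, 0.0]
ft_force: [-0.6, 0.3, -0.2]
gripper_width: 0.059
255 ((513.7101440429688, -68.6462631225586), (38.64759826660156, 60.00761795043945), 84.94812774658203) z [82.18449724 85.41522509 88.3226432 ]
t 10.78 p [ 525.3 -131.9   58.8] ang 10.03 F [ 0.1  0.5 -1.8] w 59.2 tilt 0.06
  spin 0.296 then shift [-5.570e+01 -2.728e+02 -2.000e-01]  | shift without spin [ 2.640e+01 -2.772e+02 -2.000e-01]
blue rel TCP in tool [ -0.41244165 -64.3043251   58.77779091]
```

```bash
python3 -m jog '{"delta_pos":[[2,-20,-4],[4,-40,-4],[4,-40,0],[4,-40,0],[4,-40,0],[4,-40,0],[3,-35,0],[1,-22,0]],"spin":[0,0,0,0,0,0,0,0],"claw":[50,50,50,50,50,50,50,50]}' 50
python3 -m jog '{"delta_pos":[[0,0,0],[0,0,0],[0,0,0],[0,0,0]],"spin":[0.1,0.1,0.096,0],"claw":[50,50,50,50]}' 50
python3 - <<'E'
from h import *
go(*dock(0,-75.5),20,KA)
s=snap("wrist");save(s,"w4.png",None,1.5)
s=snap("top");P=pts(s)*1000;hsv=cv2.cvtColor(s["img"],cv2.COLOR_RGB2HSV);H,S=hsv[...,0],hsv[...,1]
m=(H>100)&(H<125)&(S>120)&(P[...,1]>130)&(P[...,1]<300)&(P[...,0]<560)&(P[...,0]>450)&(P[...,2]>75)
r=cv2.minAreaRect(P[m][:,:2].astype(np.float32));print(m.sum(),r,"z",np.percentile(P[m][:,2],[5,50,95]))
d=np.array(r[0])-K0;a=np.radians(KA);print("blue in dock x,y",d@[np.cos(a),np.sin(a)],d@[-np.sin(a),np.cos(a)])
E
```

```text
clock: 11.78
ee_pos: [0.5016, 0.1477, 0.0659]
tool_rot: [0.996, 0.089, -0.0, -0.0]
ft_force: [0.3, 0.1, -1.3]
gripper_width: 0.0591
clock: 12.28
ee_pos: [0.5019, 0.1454, 0.0659]
tool_rot: [0.998, -0.06, -0.0, 0.0]
ft_force: [-0.4, -0.2, -1.3]
gripper_width: 0.059
t 12.28 p [501.9 145.4  65.9] ang -6.85 F [-0.4 -0.2 -1.3] w 59.0 tilt 0.05
  spin 0.002 then shift [ 1.   0.1 45.9]  | shift without spin [ 1.   0.1 45.9]
5 ((507.3162841796875, 135.91217041015625), (7.909206390380859, 89.06102752685547), 89.05340576171875) z [120.38999012 126.51680891 168.96512538]
blue in dock x,y 5.537691033163018 -84.13597222921501
```

View pics/w4.png

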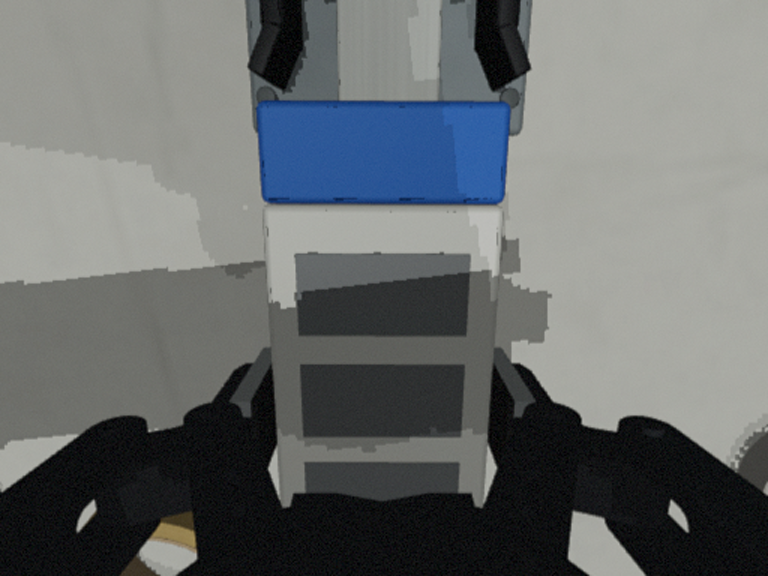

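The wrist view shows the cassette straight in the jaws, its blue end at (384,150). The rail centreline is at about column 390 and the lips at (272,70) and (503,70), so I need roughly 1.5 mm to the right before laying it on the rail.

```bash
python3 -m jog '{"delta_pos":[[1.5,0,10],[0,0,12],[0,0,12],[0,0,8],[0,0,4],[0,0,0]],"spin":[0,0,0,0,0,0],"claw":[50,50,50,50,50,50]}' 50
python3 -m jog '{"delta_pos":[[0,-6,0],[0,-8,0],[0,-8,0],[0,-8,0],[0,0,0],[0,0,0]],"spin":[0,0,0,0,0,0],"claw":[50,50,50,50,50,50]}' 50
python3 - <<'E'
from h import *
go(*dock(0,-15.5),20,KA)
s=snap("wrist");save(s,"w5.png",None,1.5)
E
```

```text
clock: 13.12
ee_pos: [0.5039, 0.1452, 0.0202]
tool_rot: [0.998, -0.061, 0.0, 0.0]
ft_force: [-0.8, -0.1, -1.4]
gripper_width: 0.0593
clock: 13.88
ee_pos: [0.5073, 0.1748, 0.0203]
tool_rot: [0.998, -0.06, -0.0, 0.0]
ft_force: [-0.5, -0.1, -1.5]
gripper_width: 0.059
t 13.88 p [507.3 174.8  20.3] ang -6.94 F [-0.5 -0.1 -1.5] w 59.0 tilt 0.01
  spin 0.000 then shift [ -0.8 -30.    0.3]  | shift without spin [ -0.8 -30.    0.3]
```

View pics/w5.png

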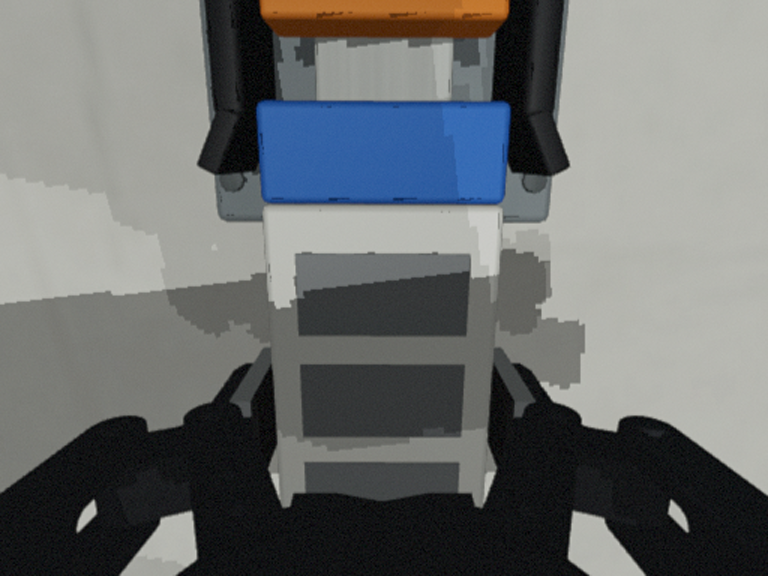

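The cassette is centred: rail columns 316–452, cassette 258–508. It is between the guides, with the orange block about 12 mm ahead at (384,15). I'll lower the last bit and push, watching the force.

```bash
python3 -m jog '{"delta_pos":[[0,0,0.8],[0,-4,0],[0,-4,0],[0,-4,0],[0,-4,0],[0,-4,0],[0,-4,0],[0,0,0]],"spin":[0,0,0,0,0,0,0,0],"claw":[50,50,50,50,50,50,50,50]}' 50
python3 -c "
from h import *
go(*dock(0,-15.5),19.5,KA)"
python3 -m jog '{"delta_pos":[[0,-1.5,0],[0,-1,0],[0,0,0]],"spin":[0,0,0],"claw":[50,50,50]}' 50
python3 -c "
from h import *
go(*dock(0,-15.5),19.5,KA)"
```

```text
clock: 14.92
ee_pos: [0.5102, 0.1987, 0.0194]
tool_rot: [0.998, -0.06, -0.0, 0.0]
ft_force: [-0.2, -2.3, 0.5]
gripper_width: 0.0592
t 14.93 p [510.2 198.7  19.4] ang -6.93 F [-0.2 -2.3  0.5] w 59.2 tilt 0.02
  spin 0.000 then shift [-0.8 -6.  -0.1]  | shift without spin [-0.8 -6.  -0.1]
clock: 15.3
ee_pos: [0.5106, 0.2014, 0.0195]
tool_rot: [0.998, -0.06, 0.0, -0.0]
ft_force: [-0.2, -3.3, -0.2]
gripper_width: 0.0591
t 15.30 p [510.6 201.4  19.5] ang -6.93 F [-0.2 -3.3 -0.2] w 59.1 tilt 0.01
  spin 0.000 then shift [-0.8 -3.2 -0. ]  | shift without spin [-0.8 -3.2 -0. ]
```

Still on the sliding force; about 3 mm to go.

```bash
G='from h import *
go(*dock(0,-15.5),19.5,KA)'
python3 -m jog '{"delta_pos":[[0,-1,0],[0,-1,0],[0,0,0]],"spin":[0,0,0],"claw":[50,50,50]}' 50; python3 -c "$G"
python3 -m jog '{"delta_pos":[[0,-1,0],[0,0,0]],"spin":[0,0],"claw":[50,50]}' 50; python3 -c "$G"
```

```text
clock: 15.68
ee_pos: [0.5109, 0.2036, 0.0195]
tool_rot: [0.998, -0.06, 0.0, -0.0]
ft_force: [-0.7, -3.2, -2.1]
gripper_width: 0.0593
t 15.68 p [510.9 203.6  19.5] ang -6.92 F [-0.7 -3.2 -2.1] w 59.3 tilt 0.02
  spin 0.000 then shift [-0.9 -1.  -0. ]  | shift without spin [-0.9 -1.  -0. ]
clock: 15.92
ee_pos: [0.511, 0.2045, 0.0195]
tool_rot: [0.998, -0.06, 0.0, -0.0]
ft_force: [0.3, -3.2, -0.4]
gripper_width: 0.059
t 15.93 p [511.  204.5  19.5] ang -6.92 F [ 0.3 -3.2 -0.4] w 59.0 tilt 0.01
  spin 0.000 then shift [-0.9 -0.1  0. ]  | shift without spin [-0.9 -0.1  0. ]
```

```bash
G='from h import *
go(*dock(0,-15.5),19.5,KA)'
python3 -m jog '{"delta_pos":[[0,-1,0],[0,0,0]],"spin":[0,0],"claw":[50,50]}' 50; python3 -c "$G"
python3 -m jog '{"delta_pos":[[0,-0.7,0],[0,0,0]],"spin":[0,0],"claw":[50,50]}' 50; python3 -c "$G"
```

```text
clock: 16.18
ee_pos: [0.5111, 0.2055, 0.0195]
tool_rot: [0.998, -0.06, 0.0, -0.0]
ft_force: [-0.0, -4.1, -0.0]
gripper_width: 0.0593
t 16.18 p [511.1 205.5  19.5] ang -6.92 F [-0.  -4.1 -0. ] w 59.3 tilt 0.01
  spin 0.001 then shift [-0.9  0.9  0. ]  | shift without spin [-0.9  0.9  0. ]
clock: 16.42
ee_pos: [0.5112, 0.2061, 0.0195]
tool_rot: [0.998, -0.06, 0.0, -0.0]
ft_force: [-0.3, -3.9, 0.1]
gripper_width: 0.0592
t 16.43 p [511.2 206.1  19.5] ang -6.92 F [-0.3 -3.9  0.1] w 59.2 tilt 0.01
  spin 0.000 then shift [-0.9  1.5  0. ]  | shift without spin [-0.9  1.5  0. ]
```

```bash
G='from h import *
go(*dock(0,-15.5),19.5,KA)'
for i in 1; do python3 -m jog '{"delta_pos":[[0,-0.7,0],[0,0,0]],"spin":[0,0],"claw":[50,50]}' 50; python3 -c "$G"; done
python3 -m jog '{"delta_pos":[[0,-0.7,0],[0,0,0]],"spin":[0,0],"claw":[50,50]}' 50; python3 -c "$G"
python3 -m jog '{"delta_pos":[[0,-0.7,0],[0,0,0]],"spin":[0,0],"claw":[50,50]}' 50; python3 -c "$G"
```

```text
clock: 16.68
ee_pos: [0.5113, 0.2069, 0.0195]
tool_rot: [0.998, -0.06, 0.0, -0.0]
ft_force: [0.0, -4.3, -1.0]
gripper_width: 0.0591
t 16.68 p [511.3 206.9  19.5] ang -6.92 F [ 0.  -4.3 -1. ] w 59.1 tilt 0.01
  spin 0.000 then shift [-0.9  2.3  0. ]  | shift without spin [-0.9  2.3  0. ]
clock: 16.92
ee_pos: [0.5113, 0.2076, 0.0195]
tool_rot: [0.998, -0.06, 0.0, -0.0]
ft_force: [-0.7, -4.2, -2.1]
gripper_width: 0.0594
t 16.93 p [511.3 207.6  19.5] ang -6.92 F [-0.7 -4.2 -2.1] w 59.4 tilt 0.02
  spin 0.000 then shift [-0.9  3.   0. ]  | shift without spin [-0.9  3.   0. ]
clock: 17.18
ee_pos: [0.5114, 0.208, 0.0195]
tool_rot: [0.998, -0.06, 0.0, 0.0]
ft_force: [-0.7, -3.6, -1.3]
gripper_width: 0.059
t 17.18 p [511.4 208.   19.5] ang -6.93 F [-0.7 -3.6 -1.3] w 59.0 tilt 0.00
  spin 0.000 then shift [-0.9  3.5  0. ]  | shift without spin [-0.9  3.5  0. ]
```

```bash
G='from h import *
go(*dock(0,-15.5),19.5,KA)'
python3 -m jog '{"delta_pos":[[0,-0.7,0],[0,0,0]],"spin":[0,0],"claw":[50,50]}' 50; python3 -c "$G"
python3 -m jog '{"delta_pos":[[0,-0.7,0],[0,0,0]],"spin":[0,0],"claw":[50,50]}' 50; python3 -c "$G"
python3 - <<'E'
from h import *
s=snap("wrist");save(s,"w6.png",None,1.5)
P=pts(s)*1000;hsv=cv2.cvtColor(s["img"],cv2.COLOR_RGB2HSV);H,S=hsv[...,0],hsv[...,1]
a=np.radians(KA)
for nm,m in(("blue",(H>100)&(H<125)&(S>120)&(abs(P[...,2]-46)<4)),("orange",(H<14)&(S>150)&(P[...,2]>44)&(P[...,2]<54))):
    d=P[m][:,:2]-K0; y=d@[-np.sin(a),np.cos(a)];print(nm,m.sum(),np.percentile(y,[2,50,98]) if len(y) else "")
E
```

```text
clock: 17.42
ee_pos: [0.5114, 0.2081, 0.0195]
tool_rot: [0.998, -0.061, -0.0, 0.0]
ft_force: [0.2, -5.5, -0.3]
gripper_width: 0.0592
t 17.43 p [511.4 208.1  19.5] ang -6.95 F [ 0.2 -5.5 -0.3] w 59.2 tilt 0.05
  spin 0.000 then shift [-0.8  3.5 -0. ]  | shift without spin [-0.8  3.5 -0. ]
clock: 17.68
ee_pos: [0.5114, 0.2081, 0.0195]
tool_rot: [0.998, -0.061, -0.0, 0.001]
ft_force: [-1.5, -5.5, 0.0]
gripper_width: 0.0588
t 17.68 p [511.4 208.1  19.5] ang -6.96 F [-1.5 -5.5  0. ] w 58.8 tilt 0.10
  spin -0.000 then shift [-0.8  3.5 -0. ]  | shift without spin [-0.8  3.5 -0. ]
blue 11289 [44.11163991 55.72972116 66.50565222]
orange 505 [67.10598109 67.65898923 76.92243533]
```

View pics/w6.png

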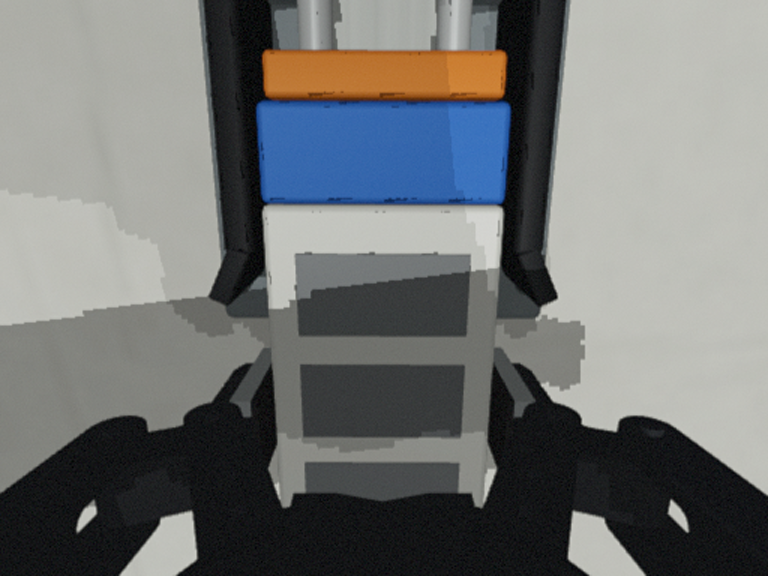

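The blue end at (384,150) sits flush on the orange block at (384,75). The arm has stopped moving at y=208.1 while the command advanced. I'll press a little harder to be sure this is the stop.

```bash
G='from h import *
go(*dock(0,-15.5),19.5,KA)'
python3 -m jog '{"delta_pos":[[0,-1.5,0],[0,0,0]],"spin":[0,0],"claw":[50,50]}' 50; python3 -c "$G"
python3 -m jog '{"delta_pos":[[0,-2,0],[0,0,0]],"spin":[0,0],"claw":[50,50]}' 50; python3 -c "$G"
```

```text
clock: 17.98
ee_pos: [0.5113, 0.208, 0.0194]
tool_rot: [0.998, -0.061, -0.0, 0.002]
ft_force: [-0.7, -9.3, 0.8]
gripper_width: 0.0589
t 17.98 p [511.3 208.   19.4] ang -7.00 F [-0.7 -9.3  0.8] w 58.9 tilt 0.20
  spin -0.001 then shift [-0.8  3.4 -0.1]  | shift without spin [-0.8  3.4 -0.1]
clock: 18.23
ee_pos: [0.5113, 0.208, 0.0194]
tool_rot: [0.998, -0.061, -0.001, 0.003]
ft_force: [-3.2, -11.8, 2.0]
gripper_width: 0.0592
t 18.23 p [511.3 208.   19.4] ang -7.04 F [ -3.2 -11.8   2. ] w 59.2 tilt 0.34
  spin -0.002 then shift [-0.7  3.4 -0.1]  | shift without spin [-0.7  3.4 -0.1]
```

Rigid: 12 N and no travel, so the block is home. I'll unload most of the push, open, and lift straight up.

```bash
python3 -m jog '{"delta_pos":[[0,2,0],[0,1.8,0],[0,0,0],[0,0,0],[0,0,0],[0,0,0],[0,0,0]],"spin":[0,0,0,0,0,0,0],"claw":[50,50,50,62,70,80,85]}' 50
python3 -m jog '{"delta_pos":[[0,0,0],[0,0,-10],[0,0,-20],[0,0,-40],[0,10,-50],[0,40,-40],[0,40,0],[0,0,0]],"spin":[0,0,0,0,0,0,0,0],"claw":[85,85,85,85,85,85,85,85]}' 50
python3 - <<'E'
from h import *
go(*dock(0,-15.5),19.5,KA)
s=snap("top");save(s,"t7.png",(110,130,440,260),2.4)
P=pts(s)*1000;z=P[...,2];hsv=cv2.cvtColor(s["img"],cv2.COLOR_RGB2HSV);H,S=hsv[...,0],hsv[...,1]
B=(H>100)&(H<125)&(S>120);O=(H<14)&(S>150)
def rep(nm,m,o,A):
    p=P[m][:,:2];a=np.radians(A);d=p-o;x=d@[np.cos(a),np.sin(a)];y=d@[-np.sin(a),np.cos(a)]
    print(nm,m.sum(),"x",np.percentile(x,[2,98]).round(1),"y",np.percentile(y,[2,98]).round(1),"z",np.percentile(z[m],[10,50,90]).round(1), "ang",round(cv2.minAreaRect(p.astype(np.float32))[2],1))
y=P[...,1]
rep("blue dock",B&(y>250)&(y<300)&(z>40)&(z<52)&(P[...,0]>470)&(P[...,0]<560),K0,KA)
rep("orange",O&(y>240)&(y<310)&(z>35)&(P[...,0]>470)&(P[...,0]<560),K0,KA)
T=(y<-190)&(y>-360)&(P[...,0]>490)&(P[...,0]<600)&(z>80)&(z<103)
rep("c5 top",T,D0,DA); rep("c5 blue",T&B,D0,DA)
p=P[T];print("plane",np.linalg.lstsq(np.c_[p[:,:2]-D0,np.ones(len(p))],p[:,2],rcond=None)[0])
s=snap("side");save(s,"s7.png",(200,150,380,320),4)
E
```

```text
clock: 19.1
ee_pos: [0.5116, 0.2098, 0.0196]
tool_rot: [0.998, -0.06, 0.0, -0.0]
ft_force: [0.1, -0.4, -0.1]
gripper_width: 0.0854
clock: 20.1
ee_pos: [0.5008, 0.116, 0.1815]
tool_rot: [0.998, -0.064, 0.001, -0.001]
ft_force: [0.6, 0.5, -0.4]
gripper_width: 0.085
t 20.10 p [500.8 116.  181.5] ang -7.32 F [ 0.6  0.5 -0.4] w 85.0 tilt 0.15
  spin -0.006 then shift [ -1.8 -88.9 162.2]  | shift without spin [ -2.3 -88.9 162.2]Traceback (most recent call last):
  File "<stdin>", line 10, in <module>
  File "<stdin>", line 8, in rep
    return _quantile_unchecked(
        a, q, axis, out, overwrite_input, method, keepdims, weights)
    return _ureduce(a,
                    func=_quantile_ureduce_func,
    ...<5 lines>...
                    overwrite_input=overwrite_input,
                    method=method)
    r = func(a, **kwargs)
    result = _quantile(arr,
                       quantiles=q,
    ...<2 lines>...
                       out=out,
                       weights=wgt)
    slices_having_nans = np.isnan(arr[-1, ...])
                                  ~~~^^^^^^^^^
IndexError: index -1 is out of bounds for axis 0 with size 0
```

View pics/t7.png

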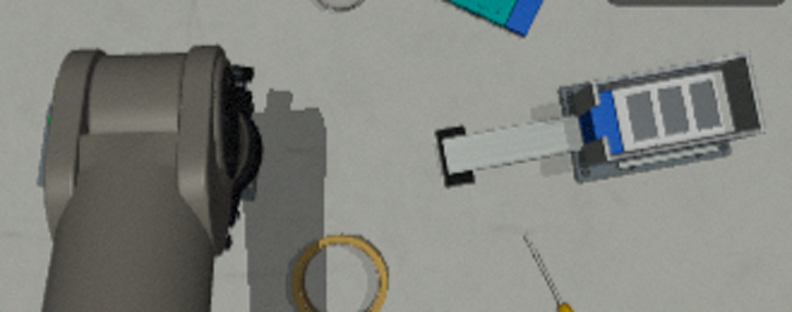

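The arm hides the dock from above. The tower's cassettes look square at (660,110). I'll back off and check the dock.

```bash
python3 -m jog '{"delta_pos":[[0,40,-20],[0,45,-20],[0,45,-20],[0,45,0],[0,45,0],[0,0,0]],"spin":[0,0,0,0,0,0],"claw":[85,85,85,85,85,85]}' 50
cat > chk.py <<'E'
from h import *
go(*dock(0,-15.5),19.5,KA)
s=snap("top");save(s,"t8.png",(110,130,440,260),2.4)
P=pts(s)*1000;z=P[...,2];hsv=cv2.cvtColor(s["img"],cv2.COLOR_RGB2HSV);H,S=hsv[...,0],hsv[...,1]
B=(H>100)&(H<125)&(S>120);O=(H<14)&(S>150)
def rep(nm,m,o,A):
    if m.sum()<10: print(nm,"not seen");return
    p=P[m][:,:2];a=np.radians(A);d=p-o;x=d@[np.cos(a),np.sin(a)];y=d@[-np.sin(a),np.cos(a)]
    print(nm,m.sum(),"x",np.percentile(x,[2,98]).round(1),"y",np.percentile(y,[2,98]).round(1),"z",np.percentile(z[m],[10,50,90]).round(1), "ang",round(cv2.minAreaRect(p.astype(np.float32))[2],1))
y=P[...,1]
rep("blue dock",B&(y>230)&(y<300)&(z>40)&(z<52)&(P[...,0]>470)&(P[...,0]<560),K0,KA)
rep("orange",O&(y>240)&(y<310)&(z>35)&(P[...,0]>470)&(P[...,0]<560),K0,KA)
T=(y<-190)&(y>-360)&(P[...,0]>490)&(P[...,0]<600)&(z>80)&(z<103)
rep("c5 top",T,D0,DA); rep("c5 blue",T&B,D0,DA)
p=P[T];print("plane",np.linalg.lstsq(np.c_[p[:,:2]-D0,np.ones(len(p))],p[:,2],rcond=None)[0])
s=snap("side");im=s["img"]
save(s,"s8.png",(190,150,380,320),4)
s=snap("wrist");save(s,"w8.png",None,1)
E
python3 chk.py
```

```text
clock: 20.9
ee_pos: [0.4737, -0.1016, 0.2402]
tool_rot: [0.998, -0.063, 0.0, 0.0]
ft_force: [0.5, 0.4, -0.3]
gripper_width: 0.0852
t 20.90 p [ 473.7 -101.6  240.2] ang -7.28 F [ 0.5  0.4 -0.3] w 85.2 tilt 0.06
  spin -0.006 then shift [  -1.1 -308.6  220.5]  | shift without spin [  -2.9 -308.6  220.5]
blue dock 240 x [-28.5  28.6] y [42.4 64.6] z [43.1 45.1 47.8] ang 15.6
orange 19 x [-25.3  16.1] y [65.5 75.2] z [42.8 47.  49.8] ang 82.2
c5 top 905 x [-29.1  32.6] y [-67.4  37.9] z [90.3 93.5 96.6] ang 10.0
c5 blue not seen
plane [-6.18616802e-03  3.87722923e-03  9.35393799e+01]
```

View pics/s8.png

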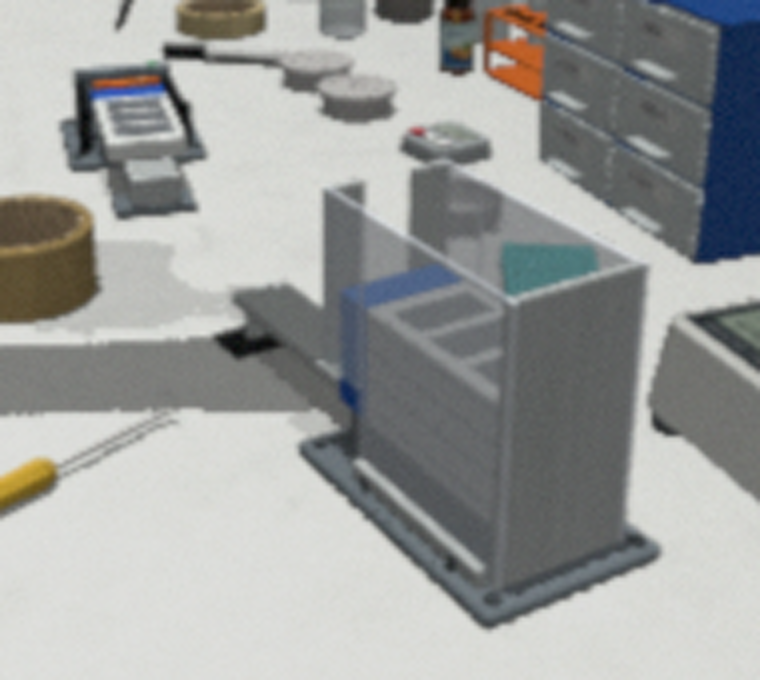

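Everything checks. Cassette_5's top is level at 93.5 mm (94 expected). The docked blue end spans dock y 42–65, with the block face at about 65.5 and x centred. The side view shows the stack square in the tower, blue ends at (350,350), and the cassette seated in the dock at (135,115).

```bash
python3 -c "
from cell import ctrl
print(ctrl.close_job(), ctrl.state()['clock'])"
```

```text
the job is handed in; nothing more can be done
the job is handed in; nothing more can be done
```

I drew cassette_1 onto the tongue, laid it on the dock's rail and pushed the block home. I then let go, backed the arm away and handed the job in at about 21 s of the 58 s allowed. No verdict was reported.

- **Draw:** The tool could not be leaned 30° with these moves, so I gripped only the tip of the blue end with the tool upright. The gripper's body cleared the tower, and the highest pull I read was 8.6 N. I then regripped just behind the middle for carrying.
- **Docking:** The block slid at about 4 N, then stopped. Pressing on to about 12 N gave no further travel, well under the 60 N limit.
- **Dock check:** The top camera put the cassette's blue end at dock y = 42–65 mm, centred in x. The block face was at about 65.5 mm, against 65 mm when fully home.
- **Tower check:** The top of cassette_5 was level at 93.5 mm (94 mm expected), and the side view showed the stack square behind the posts. My check for its blue end from above found no pixels. I didn't measure cassettes 2 to 4 one by one.
- **Other things:** The tape and screwdriver looked undisturbed in the pictures. I didn't measure them or the dish.

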